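# Change over the cells in a battery test jig

### The arm

A 6-joint arm with a two-finger parallel gripper is mounted at the origin on the work surface. World frame = base frame: x ahead of the robot, y to its left, z up, the work surface at z = 0. Lengths are in mm, angles in rad, forces in N, time in s.
With the tool pointing down it reaches from about 350 to 875 mm from the base axis. Payload 4.2 kg.
Tool frame: the origin (TCP) lies at the very end of the fingers, on their centre line; the grasp point (between the pads) lies 19 mm behind it; z points along the fingers, y is the line along which they close (so a half turn about z gives the same grasp; the last joint's range is limited). The gripper opens to 85 mm and grips with 20 to 120 N. Pads are 22 mm wide; open, the fingers measure 114 mm over their backs; the gripper's body (76 mm by 85 mm) begins 54 mm behind the grasp point. The pads swing forward as they close: fully open they stand 13 mm farther back than shut.
Start: joints at [-0.999, 0.385, 0.008, 0, -1.194, -0.259], TCP at [192.343, -594.646, 231.312] pointing down, gripper open.
Joint ranges: [-3.14, 3.14], [-1.21, 2.06], [-1.07, 1.41], [-3.16, 2.05], [-2.99, -0.16], [-3.1, 3.1]. Speed limits (rad/s): [2.79, 2.79, 3.14, 3.14, 3.14, 3.14].

### API

Orientations are given as a unit quaternion [x, y, z, w].
In Python, from bench import read_state, get_image, camera_model, job_done gives the robot as it stands.
- The arm moves only by the shell command python3 -m handwheel 'ROWS'. ROWS is JSON, a list of rows, each a list of 7 numbers: the shift along the tool's x, y, z in m, then the turn, a rotation vector about the tool's x, y, z in rad, then the gripper's target within -1 to 1 (fully open at 1, half-way at 0, shut at -1). In form: [[dx, dy, dz, wx, wy, wz, jaw], ...]. A call has 1 to 10 rows; each row is the pose to reach, as a shift and turn from the pose commanded when the call began, along the tool's axes at that moment; what a row does not reach only later rows make up. A row lasts 1/8 s, in which the tool goes at most 62.5 mm and 10.7 degrees, less where a joint would pass 70% of its speed; a pose out of reach is approached as far as the arm can. A call with a gripper value outside its range is refused whole. The fingers move at their own pace and stop on an object; the grip force is fixed at half the most. Time passes only in rows, so rows that repeat a pose let the fingers close. It gives the time, the measured TCP pose, the force, the opening and the grip force at its end, in the units of the state.
- read_state(): the state, without advancing time (a new reading comes with each control period).
- get_image(name): name is "side" or "top" or "wrist"; returns (picture, depth): 384x512x3 uint8, blue, green, red; 384x512 float32, mm along the optical axis (not along the pixel's ray), 0 where there is no reading.
- camera_model(name): a dict with "K" (3x3 intrinsics, pixels), "rvec" (rotation vector, rad) and "tvec" (3), from world to camera coordinates, as OpenCV has them; the wrist camera has in their place "hand_eye" (4x4, takes a point from camera to tool coordinates, whose origin is the TCP and whose axes are the flange's). Camera axes: x right, y down, z forward; pixel columns grow to the right and rows downward; lengths in mm; the calibration is good to about 2 mm. The wrist camera is an equidistant fisheye: a pixel r from the principal point sees the ray r / f radians off the axis. A picture is of the moment at which its call begins: read the wrist's pose just before it. camera_model takes no time and is no camera call.
- job_done(): hands the job in; it is judged then, once.
The state is a dict: "clock": time; "joints": joint angles; "joint_vel": joint speeds; "joint_efforts": joint torques, N m; "position": TCP position; "ee_rot": TCP orientation; "contact_force": force on the tool from outside, world axes, zero at the start; "wrist_torque": the same for the moment, N m; "gripper_width": finger opening in mm; "grasp_force": force on a finger pad.
Only numpy, scipy, OpenCV 4.12 (cv2) and the standard library are available. Lean on these libraries where they do the work, as an engineer would, in place of code of your own. Each camera call takes 0.05 s, during which the arm holds its last target. There are 200 camera calls.

### The job

Switch the jig's isolator off before you touch any cell; then pull every black spent cell out from under the hold-down bridge and put it in the orange tray, and lay each fresh cell on the mat into the V-groove lane of its own colour and push it gently along under the bridge until it is fully home against the contact wall. Only when all are home and all spent cells are in the tray switch the isolator on again, never touching a cell while it is on, and leave the other things on the bench where they are.

Things in the scene. Friction and masses are not known exactly. Their poses are not given: they have to be found in the camera images.
- jig: the cell test jig, fixed: an aluminium plate 170 x 310 x 10 mm with four parallel V-groove lanes 50 mm apart, sides coloured red, yellow, green, blue. Origin on its underside, midway between the two middle lanes, at mid-length; x runs along the lanes from their open mouths (robot side, x = -80 mm) to the contact wall (x = +70 mm), y left, z up. V sides reach 17 mm above the bench, land between lanes 15 mm.
- bridge (a point): centre of the underside of the dark steel hold-down bridge across all lanes (jig x = 44 mm, y = 0, 39 mm above the bench); axes as the jig. The bridge is 24 mm long in x, its top with coloured lane tags 47 mm above the bench; its 8 mm wide posts stand midway between lanes and outside the outer ones. A cell in a lane passes 3 mm under it.
- contacts: the black contact wall at the far end of the lanes, 12 x 206 mm, top 36 mm above the bench, fixed to the jig; same origin and axes as the jig; the cells' ends meet its near face at jig x = +70 mm
- isolator (a joint): the jig's isolator: a red toggle lever standing on a small grey block on the plate, to the right of the lanes (pivot at x = 0, y = -165 mm of the jig). 0 = off, leaning 0.5 rad from upright towards the lane mouths (jig -x); 1.0 rad = on, leaning 0.5 rad towards the contact-wall end (jig +x). It stays where it is left and moves with a light push of its tip.
- isolator_tip (a point): centre of the lever's red ball (26 mm across), 55 mm from the pivot, which is 32 mm above the bench; the ball's centre is 80 mm above the bench when the lever is fully on or off and 87 mm when upright
- mat: the dark rubber mat 270 x 230 x 3 mm, fixed, to the left of the jig, on which the fresh cells lie; origin at the centre of its underside
- tray: the orange open tray for spent cells, fixed, 170 (x) x 150 (y) x 45 mm high, walls 4 mm; origin at the centre of its underside
- tray_in (a point): centre of the tray's inner floor, axes as the tray
- lane_red (a point): centre of a cell that is fully home in the red lane, its end touching the contact wall (jig x = 35 mm, y = +75 mm, 24 mm above the bench); axes as the jig. A coloured tag on the bridge marks the lane too.
- lane_yellow (a point): centre of a cell that is fully home in the yellow lane, its end touching the contact wall (jig x = 35 mm, y = +25 mm, 24 mm above the bench); axes as the jig. A coloured tag on the bridge marks the lane too.
- lane_green (a point): centre of a cell that is fully home in the green lane, its end touching the contact wall (jig x = 35 mm, y = -25 mm, 24 mm above the bench); axes as the jig. A coloured tag on the bridge marks the lane too.
- lane_blue (a point): centre of a cell that is fully home in the blue lane, its end touching the contact wall (jig x = 35 mm, y = -75 mm, 24 mm above the bench); axes as the jig. A coloured tag on the bridge marks the lane too.
- fresh_red: a fresh battery cell in a red eight-sided sleeve, 24 mm across flats, with round brass ends 18 mm across, 70 mm long over all, 60 g; either end may lead. Origin at its centre, x along its length. Lying, it rests on any of its eight flats, centre 12 mm above what it lies on. May be absent (None).
- fresh_yellow: a fresh battery cell in a yellow eight-sided sleeve, 24 mm across flats, with round brass ends 18 mm across, 70 mm long over all, 60 g; either end may lead. Origin at its centre, x along its length. Lying, it rests on any of its eight flats, centre 12 mm above what it lies on. May be absent (None).
- fresh_green: a fresh battery cell in a green eight-sided sleeve, 24 mm across flats, with round brass ends 18 mm across, 70 mm long over all, 60 g; either end may lead. Origin at its centre, x along its length. Lying, it rests on any of its eight flats, centre 12 mm above what it lies on. May be absent (None).
- fresh_blue: a fresh battery cell in a blue eight-sided sleeve, 24 mm across flats, with round brass ends 18 mm across, 70 mm long over all, 60 g; either end may lead. Origin at its centre, x along its length. Lying, it rests on any of its eight flats, centre 12 mm above what it lies on. May be absent (None).
- spent_red: a spent cell, of the same form but in a black sleeve, that starts fully home in the red lane. Its tail then sticks out 32 mm from the bridge towards the lane mouth. Origin at its centre, x along its length. May be absent (None).
- spent_yellow: a spent cell, of the same form but in a black sleeve, that starts fully home in the yellow lane. Its tail then sticks out 32 mm from the bridge towards the lane mouth. Origin at its centre, x along its length. May be absent (None).
- spent_green: a spent cell, of the same form but in a black sleeve, that starts fully home in the green lane. Its tail then sticks out 32 mm from the bridge towards the lane mouth. Origin at its centre, x along its length. May be absent (None).
- spent_blue: a spent cell, of the same form but in a black sleeve, that starts fully home in the blue lane. Its tail then sticks out 32 mm from the bridge towards the lane mouth. Origin at its centre, x along its length. May be absent (None).
- analyser: bystander: black power-analyser box 100 x 160 x 50 mm, origin at the centre of its underside
- devboard: bystander: blue circuit board 70 x 130 x 15 mm, origin at the centre of its underside
- screwdriver: bystander: screwdriver lying beyond the tray, about 200 mm long
- jar: bystander: small jar with a blue cap, 60 mm across, 75 mm high, origin at the centre of its underside
Mind the look-alikes: they are no part of the job. What is shaped like the fresh_blue but purple is not meant. There is more than one size of the fresh_red; the one meant has the size given above.

How it is judged:
By the outcome, as a careful person would: the job done as asked, in the order asked, and still so for the second after the job is handed in, with the robot touching nothing.
Of fresh_red, fresh_yellow, fresh_green, fresh_blue only 3 to 4 are there at a start; the rules pass over those that are not, and their reading is None.
Of spent_red, spent_yellow, spent_green, spent_blue only 1 to 2 are there at a start; the rules pass over those that are not, and their reading is None.
At some moment in a run one of fresh_red, fresh_yellow, fresh_green, fresh_blue may be knocked a few centimetres aside while the robot is not near it.
Once in a run the grip may slacken for a moment while it holds something.
It also fails if it takes over 210 s, if anything falls off the work surface, if the arm or the gripper's body presses on something with over 40 N, if the wrist force passes 120 N, or if a joint passes its speed limit or range.

## Working session

There is one attempt and no reset: what is moved stays moved. The work goes in short steps, Python scripts to look and compute and a shell command to move; the robot and the scene stay as the last step left them, time stands still between calls to the robot, and variables do not carry over. Pictures are saved under pics/ and viewed, at most 14 in all, crops included, and the job is handed in when it is done.

```bash
mkdir -p pics; ls; cat > h.py <<'E'
import numpy as np,cv2
from bench import *
def pix2plane(cam,uv,z):
    m=camera_model(cam);K=np.array(m["K"],float);R=cv2.Rodrigues(np.array(m["rvec"],float))[0];t=np.array(m["tvec"],float).ravel()
    uv=np.atleast_2d(uv).astype(float)
    r=np.c_[uv,np.ones(len(uv))]@np.linalg.inv(K).T
    d=r@R; c=-R.T@t
    return c+d*((z-c[2])/d[:,2])[:,None]
def world(cam,dep):
    m=camera_model(cam);K=np.array(m["K"],float);R=cv2.Rodrigues(np.array(m["rvec"],float))[0];t=np.array(m["tvec"],float).ravel()
    v,u=np.mgrid[:384,:512]
    r=np.stack([u,v,np.ones_like(u)],-1)@np.linalg.inv(K).T
    return (r*dep[...,None]-t)@R
E
python3 - <<'E'
from h import *
for n in("top","side"):
    p,d=get_image(n);cv2.imwrite(f"pics/{n}0.png",p if n=="side" else cv2.resize(p,(800,600),interpolation=cv2.INTER_CUBIC));np.savez(f"{n}0.npz",p=p,d=d)
    m=camera_model(n);R=cv2.Rodrigues(np.array(m["rvec"]))[0];print(n,-R.T@np.array(m["tvec"]).ravel(),np.array(m["K"]).round(1).tolist(),R.round(2).tolist())
print(read_state())
print(camera_model("wrist"))
E
```

```text
pics
top [ 299.04007023   26.17353391 1385.2553864 ] [[431.3, 0.0, 253.3], [0.0, 431.3, 195.4], [0.0, 0.0, 1.0]] [[0.02, -1.0, -0.02], [-0.98, -0.02, -0.19], [0.19, 0.03, -0.98]]
side [ 41.78029133 734.94168056 967.98004134] [[415.6, 0.0, 251.5], [0.0, 415.6, 196.0], [0.0, 0.0, 1.0]] [[-0.78, -0.63, 0.01], [-0.46, 0.55, -0.7], [0.43, -0.55, -0.72]]
{'clock': 0.1, 'joints': array([-9.99412803e-01,  3.85489181e-01,  6.74815832e-03, -4.07165591e-04,
       -1.19400499e+00, -2.58615893e-01]), 'joint_vel': array([ 0.00207828,  0.00134007,  0.00391475,  0.00111588,  0.00110951,
       -0.00048927]), 'joint_efforts': array([-6.04081415e-04, -3.93319309e+01,  1.88929904e+01,  4.19799507e+00,
       -2.62123329e-03,  3.61133459e-06]), 'position': array([ 192.16390834, -594.17311489,  230.32374852]), 'ee_rot': array([-1.55672925e-01,  9.87808157e-01,  9.68390359e-04, -2.19880905e-04]), 'contact_force': array([-0.29713158, -0.51896627, -0.20939313]), 'wrist_torque': array([-0.01577739, -0.02315969,  0.01037927]), 'grasp_force': 0.0, 'gripper_width': 85.4510025130632}
{'K': array([[297.31863964,   0.        , 257.54489804],
       [  0.        , 297.31863964, 193.56700582],
       [  0.        ,   0.        ,   1.        ]]), 'hand_eye': array([[-8.01347988e-05, -9.59283601e-01, -2.82444624e-01,
         7.16635483e+01],
       [ 9.99999573e-01, -3.37000804e-04,  8.60857526e-04,
         1.29818205e+00],
       [-9.20990573e-04, -2.82444434e-01,  9.59283219e-01,
        -1.42254596e+02],
       [ 0.00000000e+00,  0.00000000e+00,  0.00000000e+00,
         1.00000000e+00]])}
```

View pics/top0.png

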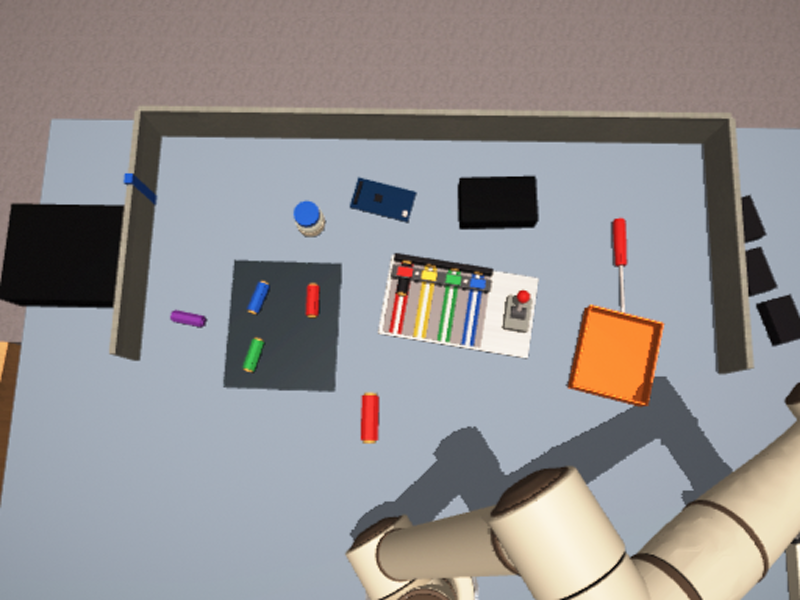

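View pics/side0.png

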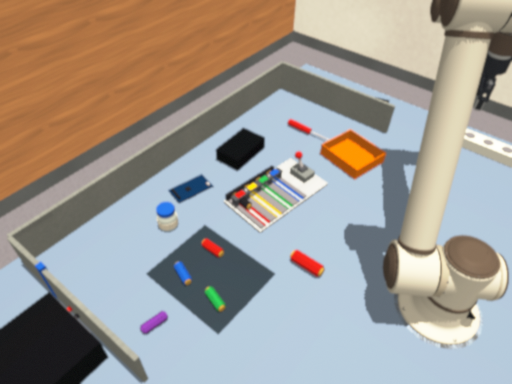

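The top view (800-px scale) shows:
- Fresh cells on the mat: blue (258,297), red (312,300), green (254,354). There is no yellow.
- Look-alikes: a large red off the mat (370,418) and a purple (188,319).
- A black spent cell in the red lane (403,282). The lever ball is at (523,296).

Next I'll measure these.

```bash
cat >> h.py <<'E'
def masks(p):
    h=cv2.cvtColor(p,cv2.COLOR_BGR2HSV);H,S,V=h[...,0].astype(int),h[...,1],h[...,2]
    s=(S>130)&(V>70)
    return dict(red=s&((H<6)|(H>174)),orange=s&(H>7)&(H<19),yellow=s&(H>21)&(H<34),green=s&(H>40)&(H<80),blue=s&(H>100)&(H<122),purple=s&(H>128)&(H<165))
def blobs(m,lo=25):
    n,l,st,c=cv2.connectedComponentsWithStats(m.astype(np.uint8))
    for i in range(1,n):
        if st[i,4]>=lo: yield l==i,st[i,4],c[i]
E
python3 - <<'E'
from h import *
for n in("top","side"):
    z=np.load(n+"0.npz");p,d=z["p"],z["d"];W=world(n,d)
    for k,m in masks(p).items():
        for b,a,c in blobs(m):
            w=W[b];w=w[w[:,2]<120]
            if len(w)<20 or np.hypot(*w[:,:2].mean(0))<250: continue
            ys,xs=np.nonzero(b);pl=pix2plane(n,np.c_[xs,ys],max(np.median(w[:,2]),0))[:,:2]
            (cx,cy),(L,B),ang=cv2.minAreaRect(pl.astype(np.float32))
            e=np.linalg.eigh(np.cov(pl.T))[1][:,1]
            print(n,k,a,c.round(0),"z %.0f-%.0f"%tuple(np.percentile(w[:,2],[10,95])),"ctr",np.round([cx,cy]),"mean",pl.mean(0).round(),"LB",np.round([L,B]),"dir",round(np.degrees(np.arctan2(e[1],e[0])),1))
z=np.load("top0.npz");p=z["p"];h=cv2.cvtColor(p,cv2.COLOR_BGR2HSV)
cv2.imwrite("pics/jig0.png",cv2.resize(p[155:235,235:350],None,fx=6,fy=6,interpolation=cv2.INTER_CUBIC))
E
```

```text
top red 232 [396. 154.] z 16-30 ctr [ 707. -398.] mean [ 708. -398.] LB [98. 26.] dir -179.5
top red 67 [259. 173.] z 43-52 ctr [631.  47.] mean [631.  47.] LB [26. 32.] dir 93.0
top red 153 [200. 191.] z 17-32 ctr [571. 236.] mean [572. 237.] LB [63. 26.] dir -178.5
top red 59 [252. 200.] z 12-21 ctr [550.  68.] mean [549.  68.] LB [ 8. 83.] dir 172.0
top red 68 [257. 200.] z 10-22 ctr [549.  50.] mean [548.  50.] LB [ 9. 87.] dir 171.5
top red 52 [334. 190.] z 86-97 ctr [ 573. -186.] mean [ 573. -186.] LB [21. 22.] dir 155.1
top red 308 [236. 267.] z 27-38 ctr [334. 111.] mean [333. 111.] LB [86. 31.] dir -179.2
top orange 2863 [394. 227.] z 2-45 ctr [ 472. -387.] mean [ 472. -388.] LB [163. 180.] dir 164.6
top orange 633 [  4. 252.] z -493--415 ctr [325. 854.] mean [365. 867.] LB [300.  40.] dir -175.8
top yellow 60 [274. 176.] z 19-53 ctr [625.  -3.] mean [623.  -2.] LB [29. 24.] dir 79.7
top yellow 75 [268. 198.] z 13-20 ctr [560.  16.] mean [558.  16.] LB [  7. 113.] dir 171.8
top yellow 81 [273. 198.] z 12-22 ctr [557.  -1.] mean [556.  -1.] LB [  7. 113.] dir 171.6
top green 
[... 1930 characters left out ...]
9.] z 29-49 ctr [618. -54.] mean [616. -54.] LB [28. 24.] dir 97.0
side green 234 [214. 297.] z 15-29 ctr [455. 356.] mean [455. 356.] LB [28. 65.] dir 161.6
side blue 40 [274. 172.] z 41-50 ctr [ 606. -100.] mean [ 608. -101.] LB [23. 29.] dir 98.4
side blue 430 [190. 188.] z 3-9 ctr [797. 100.] mean [797. 100.] LB [120.  63.] dir 82.7
side blue 210 [165. 209.] z 71-77 ctr [738. 253.] mean [738. 254.] LB [46. 57.] dir 145.7
side blue 210 [182. 271.] z 4-29 ctr [575. 353.] mean [576. 352.] LB [29. 69.] dir 156.8
side blue 91 [ 43. 273.] z 23-111 ctr [801. 598.] mean [822. 598.] LB [ 17. 118.] dir 166.1
side purple 220 [153. 322.] z 17-26 ctr [523. 498.] mean [523. 499.] LB [65. 22.] dir 80.2
```

View pics/jig0.png

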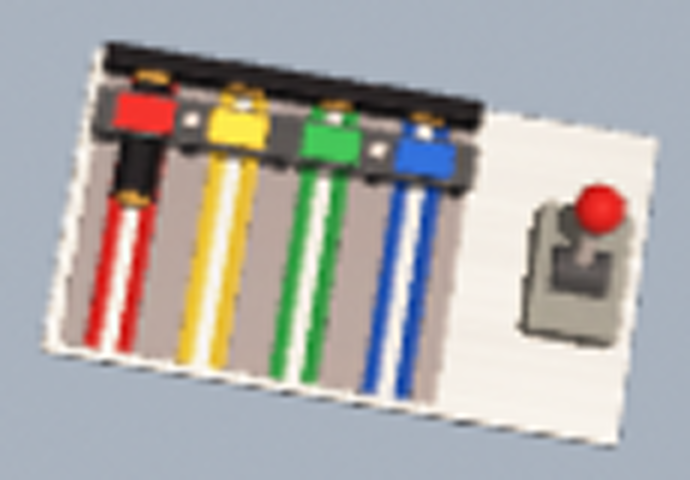

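All found points agree with the sizes given: the small red is 63–69 mm long and lies on the mat, while the big red is 88 mm and off the mat. Only the red lane holds a spent cell. From the lane strips, the jig origin is about (578.5, −20.8) with yaw −8.3°. Now a helper for moves in the jig frame, with the tool's x along jig −x.

```bash
cat > g.py <<'E'
import sys
from h import *
from scipy.spatial.transform import Rotation as Ro
A=np.radians(-8.3);O=np.array([578.5,-20.8]);J=np.array([[np.cos(A),-np.sin(A)],[np.sin(A),np.cos(A)]])
def tojig(xy): return (np.asarray(xy)-O)@J
def toworld(xy): return np.asarray(xy)@J.T+O
def tgt(x,y,z,yaw=0):  # jig-frame target, yaw about up rel. jig (deg): prints tool shift m, turn rad
    s=read_state();R=Ro.from_quat(s["ee_rot"]);w=np.r_[toworld([x,y]),z]
    a=A+np.radians(yaw)
    G=Ro.from_matrix(np.array([[-np.cos(a),-np.sin(a),0],[-np.sin(a),np.cos(a),0],[0,0,-1]]))
    print("shift",(R.inv().apply(w-s["position"])/1000).round(4),"turn",(R.inv()*G).as_rotvec().round(4))
def where():
    s=read_state();e=Ro.from_quat(s["ee_rot"]).as_matrix()[:,0]
    print("t %.2f jig"%s["clock"],tojig(s["position"][:2]).round(1),"z %.1f"%s["position"][2],"yaw %.2f"%((np.degrees(np.arctan2(-e[1],-e[0])-A)+180)%360-180),"F",s["contact_force"].round(1),"w %.1f g %.1f"%(s["gripper_width"],s["grasp_force"]),"rad %.0f"%np.hypot(*s["position"][:2]))
if __name__=="__main__":
    where()
    if len(sys.argv)>1: tgt(*map(float,sys.argv[1:]))
E
python3 g.py 62 -165 170
python3 -c "
from g import *
for n,c in dict(red=(571,238),green=(455,353),blue=(575,351),tray=(472,-388),big=(333,111)).items(): print(n,tojig(c).round())"
```

```text
t 0.10 jig [-299.5 -623.1] z 230.3 yaw 26.21 F [-0.3 -0.5 -0.2] w 85.5 g 0.0 rad 624
shift [-0.5267  0.2512  0.0608] turn [ 0.0019 -0.0006  0.4575]
red [-45. 255.]
green [-176.  352.]
blue [-57. 367.]
tray [ -52. -379.]
big [-262.   95.]
```

```bash
python3 -m handwheel '[[-0.1,0.05,0.012,0,0,0.1,-1],[-0.2,0.1,0.024,0,0,0.2,-1],[-0.3,0.145,0.036,0,0,0.3,-1],[-0.4,0.19,0.048,0,0,0.4,-1],[-0.48,0.23,0.05,0,0,0.457,-1],[-0.5267,0.2512,0.0608,0.002,0,0.4575,-1],[-0.5267,0.2512,0.0608,0.002,0,0.4575,-1],[-0.5267,0.2512,0.0608,0.002,0,0.4575,-1],[-0.5267,0.2512,0.0608,0.002,0,0.4575,-1],[-0.5267,0.2512,0.0608,0.002,0,0.4575,-1]]' && python3 - <<'E'
from g import *
tgt(62,-165,70); where()
p,d=get_image("wrist");cv2.imwrite("pics/w1.png",p);np.savez("w1.npz",p=p,d=d)
E
```

```text
clock: 1.35
position: [617.8, -190.9, 169.0]
ee_rot: [0.071, 0.997, -0.001, -0.001]
contact_force: [-1.0, -1.0, 0.6]
gripper_width: -0.1
grasp_force: 0.0
shift [ 0.0013 -0.0022  0.099 ] turn [-0.0018 -0.0013  0.0032]
t 1.35 jig [  63.4 -162.6] z 169.0 yaw 0.18 F [-1.  -1.   0.6] w -0.1 g 0.0 rad 647
```

View pics/w1.png

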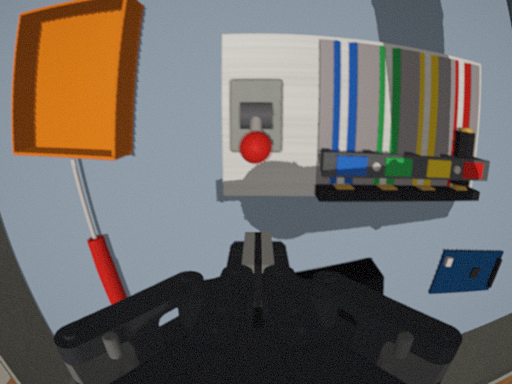

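The wrist view shows the ball at (256,147), the lever on, a spent cell in the red lane only (465,145), and the fingertips at about (258,240). I'll check the jig pose with wrist rays.

```bash
cat >> h.py <<'E'
def wristplane(uv,z,s):
    from scipy.spatial.transform import Rotation as Ro
    m=camera_model("wrist");K=np.array(m["K"]);T=np.array(m["hand_eye"])
    q=(np.atleast_2d(uv)-K[:2,2])/K[0,0];th=np.hypot(*q.T);th=np.maximum(th,1e-9)
    r=np.c_[q*(np.sin(th)/th)[:,None],np.cos(th)]
    R=Ro.from_quat(s["ee_rot"]).as_matrix()
    d=r@T[:3,:3].T@R.T;c=R@T[:3,3]+s["position"]
    return c+d*((z-c[2])/d[:,2])[:,None]
E
python3 - <<'E'
from g import *
s=read_state();p=np.load("w1.npz")["p"]
for k,m in masks(p).items():
    for b,a,c in blobs(m,60):
        ys,xs=np.nonzero(b)
        z=80 if (k=="red" and abs(c[0]-256)<25) else (48 if c[1]>150 else 13)
        w=tojig(wristplane(np.c_[xs,ys],z,s)[:,:2]);e=np.linalg.eigh(np.cov(w.T))[1][:,1]
        print(k,a,c.round(),"z",z,"mean",w.mean(0).round(1),"min",w.min(0).round(),"max",w.max(0).round(),"dir",round(np.degrees(np.arctan(e[1]/e[0])),1))
E
```

```text
red 227 [455. 109.] z 13 mean [-23.3  68.3] min [-81.  66.] max [33. 71.] dir 0.3
red 374 [467.  95.] z 13 mean [-42.3  85.8] min [-81.  81.] max [-4. 91.] dir -0.4
red 765 [255. 147.] z 80 mean [  21.9 -162.4] min [  10. -174.] max [  34. -150.] dir -40.6
red 334 [472. 170.] z 48 mean [41.7 75. ] min [32. 59.] max [51. 92.] dir -89.4
red 1165 [106. 270.] z 48 mean [ 160.8 -331.6] min [ 117. -349.] max [ 210. -314.] dir 6.8
orange 18701 [75. 79.] z 13 mean [ -55.  -371.2] min [-159. -482.] max [  41. -282.] dir 44.2
orange 65 [506. 381.] z 48 mean [494.8 386.5] min [480. 349.] max [517. 419.] dir 66.6
yellow 404 [421. 104.] z 13 mean [-23.4  18.3] min [-81.  16.] max [33. 21.] dir 0.3
yellow 714 [433. 105.] z 13 mean [-23.8  35.5] min [-81.  31.] max [34. 41.] dir 0.2
yellow 424 [438. 168.] z 48 mean [41.7 25.6] min [32. 10.] max [51. 42.] dir -88.5
green 409 [381.  98.] z 13 mean [-24.8 -31.5] min [-80. -34.] max [ 33. -29.] dir 0.1
green 690 [395. 100.] z 13 mean [-24.  -14.2] min [-81. -18.] max [ 33. -10.] dir 0.3
green 476 [398. 167.] z 48 mean [ 41.6 -23.8] min [ 33. -39.] max [51. -8.] dir -89.8
blue 581 [336.  96.] z 13 mean [-23.7 -81.3] min [-81. -84.] max [ 34. -79.] dir -0.0
blue 768 [352.  97.] z 13 mean [-23.1 -64. ] min [-81. -68.] max [ 33. -60.] dir -0.0
blue 594 [351. 165.] z 48 mean [ 41.8 -73.2] min [ 33. -88.] max [ 51. -58.] dir 88.7
blue 1945 [465. 271.] z 48 mean [171.  102.1] min [138.  52.] max [205. 165.] dir 87.7
```

The jig pose agrees within about 1 mm, so I'm nudging y by +0.8. Lower behind the ball and push it to off.

```bash
sed -i 's/O=np.array(\[578.5,-20.8\])/O=np.array([578.6,-20.0])/' g.py
python3 -m handwheel '[[0,-0.001,0.05,0,0,0,-1],[0,-0.001,0.098,0,0,0,-1],[0,-0.001,0.098,0,0,0,-1],[0.015,-0.001,0.098,0,0,0,-1],[0.03,-0.001,0.098,0,0,0,-1],[0.04,-0.001,0.098,0,0,0,-1],[0.05,-0.001,0.098,0,0,0,-1],[0.058,-0.001,0.098,0,0,0,-1],[0.062,-0.001,0.098,0,0,0,-1],[0.062,-0.001,0.098,0,0,0,-1]]'; python3 g.py
```

```text
clock: 2.65
position: [553.7, -185.7, 72.1]
ee_rot: [0.072, 0.997, -0.001, -0.001]
contact_force: [0.3, 0.1, 0.4]
gripper_width: -0.3
grasp_force: 0.0
t 2.65 jig [  -0.7 -167.6] z 72.1 yaw -0.01 F [0.3 0.1 0.4] w -0.3 g 0.0 rad 584
```

```bash
python3 -m handwheel '[[0.002,0,0,0,0,0,-1],[0.004,0,0,0,0,0,-1],[0.006,0,0,0,0,0,-1],[0.006,0,0,0,0,0,-1]]'; python3 -m handwheel '[[-0.02,0,0,0,0,0,-1],[-0.03,0,-0.06,0,0,0,-1],[-0.03,0,-0.1,0,0,0,-1],[-0.03,0,-0.1,0,0,0,-1]]'; python3 - <<'E'
from g import *
where();s=read_state();p,d=get_image("wrist");cv2.imwrite("pics/w2.png",p)
for b,a,c in blobs(masks(p)["red"],150):
    ys,xs=np.nonzero(b);print(a,c.round(),tojig(wristplane(np.c_[xs,ys],80,s)[:,:2]).mean(0).round(1))
tgt(12,75,140)
E
```

```text
clock: 3.15
position: [549.0, -184.9, 72.5]
ee_rot: [0.072, 0.997, -0.001, 0.0]
contact_force: [1.4, -0.5, -0.7]
gripper_width: -0.2
grasp_force: 1.0
clock: 3.65
position: [580.0, -189.4, 176.5]
ee_rot: [0.072, 0.997, -0.001, 0.003]
contact_force: [0.6, -0.6, -0.4]
gripper_width: -0.2
grasp_force: 0.0
t 3.65 jig [  25.9 -167.4] z 176.5 yaw 0.03 F [ 0.6 -0.6 -0.4] w -0.2 g 0.0 rad 610
244 [451. 137.] [-30.1  14.8]
371 [464. 123.] [-45.   28.6]
764 [259. 128.] [ -30.1 -165. ]
304 [465. 198.] [29. 44.]
716 [113. 280.] [ 119.2 -316.8]
shift [0.0124 0.2423 0.0337] turn [-0.0014  0.0025 -0.0001]
```

The lever is off: the ball swung 52 mm. Now to the spent cell in the red lane.

```bash
python3 -m handwheel '[[0.012,0.06,0.03,0,0,0,0.1],[0.012,0.12,0.034,0,0,0,0.1],[0.012,0.18,0.034,0,0,0,0.1],[0.012,0.2423,0.034,0,0.0025,0,0.1],[0.012,0.2423,0.034,0,0.0025,0,0.1],[0.012,0.2423,0.034,0,0.0025,0,0.1],[0.012,0.2423,0.034,0,0.0025,0,0.1]]' ; python3 g.py 12 75 17
```

```text
clock: 4.58
position: [600.7, 51.0, 137.4]
ee_rot: [0.073, 0.997, -0.001, -0.002]
contact_force: [-0.1, -0.5, -0.0]
gripper_width: 46.9
grasp_force: 0.0
t 4.58 jig [11.7 73.5] z 137.4 yaw -0.09 F [-0.1 -0.5 -0. ] w 46.9 g 0.0 rad 603
shift [-0.0008  0.0019  0.1203] turn [-0.0028 -0.0038 -0.0016]
```

```bash
python3 -m handwheel '[[0,0.001,0.05,0,0,0,0.1],[0,0.001,0.09,0,0,0,0.1],[0,0.001,0.11,0,0,0,0.1],[0,0.001,0.12,0,0,0,0.1],[0,0.001,0.12,0,0,0,0.1],[0,0.001,0.12,0,0,0,-1],[0,0.001,0.12,0,0,0,-1],[0,0.001,0.12,0,0,0,-1],[0,0.001,0.12,0,0,0,-1],[0,0.001,0.12,0,0,0,-1]]' ; python3 g.py
```

```text
clock: 5.82
position: [601.7, 51.1, 20.0]
ee_rot: [0.072, 0.997, -0.002, -0.001]
contact_force: [0.8, -7.5, 3.4]
gripper_width: 22.2
grasp_force: 61.8
t 5.83 jig [12.6 73.7] z 20.0 yaw 0.03 F [ 0.8 -7.5  3.4] w 22.2 g 61.8 rad 604
```

```bash
python3 -m handwheel '[[0.005,-0.001,0,0,0,0,-1],[0.015,-0.001,0,0,0,0,-1],[0.025,-0.001,0,0,0,0,-1],[0.035,-0.001,0,0,0,0,-1],[0.045,-0.001,0,0,0,0,-1],[0.055,-0.001,0,0,0,0,-1],[0.055,-0.001,0,0,0,0,-1],[0.055,-0.001,-0.01,0,0,0,-1],[0.055,-0.001,-0.02,0,0,0,-1],[0.055,-0.001,-0.02,0,0,0,-1]]' ; python3 - <<'E'
from g import *
where(); tgt(-52,-379,150)
p,d=get_image("wrist");cv2.imwrite("pics/w3.png",p)
E
```

```text
clock: 7.08
position: [547.6, 60.6, 39.3]
ee_rot: [0.072, 0.997, -0.0, 0.0]
contact_force: [0.4, 0.2, -0.6]
gripper_width: 22.1
grasp_force: 61.3
t 7.08 jig [-42.3  75.3] z 39.3 yaw 0.02 F [ 0.4  0.2 -0.6] w 22.1 g 61.3 rad 551
shift [ 0.0099 -0.4544 -0.1104] turn [-0.0006  0.      0.0004]
```

View pics/w3.png

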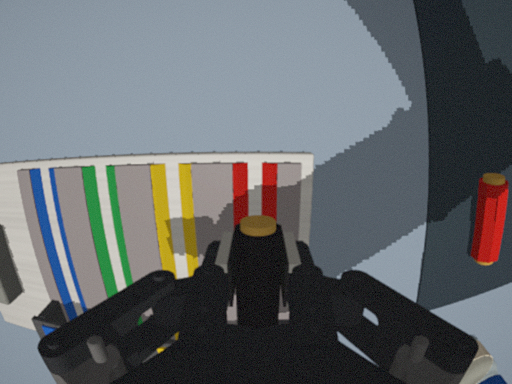

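The cell is gripped (brass tail at (258,226)) and clear of the bridge. Now carry it to the tray.

```bash
python3 -m handwheel '[[0,0,-0.05,0,0,0,-1],[0.01,-0.03,-0.1,0,0,0,-1],[0.02,-0.08,-0.11,0,0,0,-1],[0.03,-0.14,-0.11,0,0,0,-1],[0.031,-0.2,-0.11,0,0,0,-1],[0.031,-0.26,-0.11,0,0,0,-1],[0.031,-0.32,-0.11,0,0,0,-1],[0.031,-0.38,-0.11,0,0,0,-1],[0.031,-0.43,-0.11,0,0,0,-1],[0.031,-0.451,-0.11,0,0,0,-1]]' && python3 -m handwheel '[[0,0,0,0,0,0,-1],[0,0,0,0,0,0,-1]]'; python3 - <<'E'
from g import *
where(); tgt(-73,-376,18)
s=read_state();p,d=get_image("wrist")
m=masks(p)["orange"];b,a,c=max(blobs(m,300),key=lambda t:t[1]);ys,xs=np.nonzero(b)
w=tojig(wristplane(np.c_[xs,ys],30,s)[:,:2]);print(c,a,w.min(0),w.max(0),w.mean(0));cv2.imwrite("pics/w4.png",p)
E
```

```text
clock: 8.38
position: [450.4, -383.5, 148.1]
ee_rot: [0.074, 0.997, -0.001, -0.002]
contact_force: [0.0, 0.4, -1.1]
gripper_width: 22.6
grasp_force: 61.3
clock: 8.62
position: [451.4, -380.4, 148.8]
ee_rot: [0.072, 0.997, -0.001, -0.001]
contact_force: [0.0, -0.0, -0.6]
gripper_width: 22.3
grasp_force: 61.3
t 8.62 jig [ -73.8 -375. ] z 148.8 yaw 0.06 F [ 0.  -0.  -0.6] w 22.3 g 61.3 rad 590
shift [-0.0012 -0.0008  0.1308] turn [-0.0013 -0.0028  0.001 ]
[260.40374843 179.99482493] 21449 [-146.66747087 -456.56626186] [  23.26205867 -285.59100468] [ -81.20352629 -371.11846367]
```

```bash
python3 -m handwheel '[[0,0,0.06,0,0,0,-1],[0,0.003,0.1,0,0,0,-1],[0,0.003,0.125,0,0,0,-1],[0,0.003,0.132,0,0,0,-1],[0,0.003,0.132,0,0,0,-1],[0,0.003,0.132,0,0,0,0.2],[0,0.003,0.132,0,0,0,0.2],[0,0.003,0.132,0,0,0,0.2]]' && python3 -m handwheel '[[0,0,-0.04,0,0,0,0.2],[0,0,-0.1,0,0,0,0.2],[0,0,-0.16,0,0,0,0.2],[0,0,-0.16,0,0,0,0.2]]'; python3 - <<'E'
from g import *
where()
p,d=get_image("wrist");cv2.imwrite("pics/w5.png",p)
p,d=get_image("top");np.savez("top1.npz",p=p,d=d);cv2.imwrite("pics/top1.png",p)
for k in("red","green","blue"):
    for b,a,c in blobs(masks(p)[k],120):
        ys,xs=np.nonzero(b);w=pix2plane("top",np.c_[xs,ys],20)[:,:2];w=tojig(w);e=np.linalg.eigh(np.cov(w.T))[1][:,1]
        (cx,cy),_,_=cv2.minAreaRect(w.astype(np.float32));print(k,a,np.round([cx,cy]),round(np.degrees(np.arctan(e[1]/e[0])),1))
E
```

```text
clock: 9.68
position: [451.9, -379.0, 17.9]
ee_rot: [0.072, 0.997, -0.001, -0.0]
contact_force: [-0.0, -0.3, 0.8]
gripper_width: 51.1
grasp_force: 0.0
clock: 10.18
position: [454.7, -380.3, 183.7]
ee_rot: [0.072, 0.997, -0.004, 0.005]
contact_force: [0.4, -0.1, 0.3]
gripper_width: 51.6
grasp_force: 0.0
t 10.18 jig [ -70.5 -374.4] z 183.7 yaw 0.05 F [ 0.4 -0.1  0.3] w 51.6 g 0.0 rad 593
red 175 [ 195. -354.] 10.9
red 172 [-9. 76.] 5.4
red 152 [-43. 254.] 9.3
red 308 [-261.   96.] 9.1
green 155 [-176.  352.] -6.9
blue 124 [140. 669.] 60.5
blue 627 [195. 148.] 87.2
blue 208 [137. 304.] 37.7
blue 151 [-56. 367.] -11.5
```

View pics/w5.png

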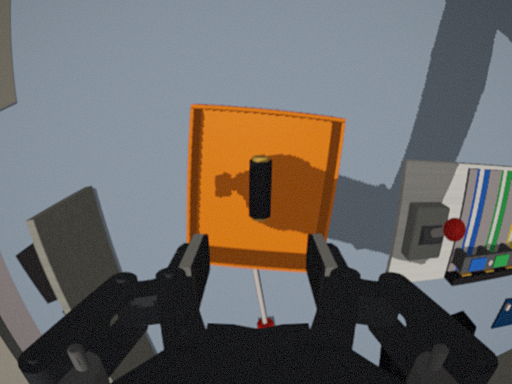

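The spent cell lies in the tray. Next is fresh red at jig (−43,254), yaw about +9°. I'll hover and refine.

```bash
python3 -m handwheel '[[0,0.06,0,0,0,0,0.2],[0,0.12,0,0,0,0,0.2],[0,0.18,0,0,0,0,0.2],[0,0.24,0,0,0,0,0.2],[0,0.3,0,0,0,0,0.2],[0,0.36,0,0,0,0,0.2],[0,0.42,0,0,0,0,0.2],[0,0.48,0,0,0,0,0.2],[0,0.54,0,0,0,0,0.2],[0,0.6,0,0,0,0,0.2]]' ; python3 -m handwheel '[[-0.01,0.025,0.02,0,0,-0.157,0.2],[-0.01,0.025,0.03,0,0,-0.157,0.2],[-0.01,0.025,0.03,0,0,-0.157,0.2]]'; cat > cell.py <<'E'
from g import *
def look(col,off=16,zt=8,name=None):
    where();s=read_state();p,d=get_image("wrist")
    if name: cv2.imwrite(name,p)
    for b,a,c in blobs(masks(p)[col],800):
        ys,xs=np.nonzero(b);w=tojig(wristplane(np.c_[xs,ys],22,s)[:,:2]).astype(np.float32)
        (cx,cy),(L,B),_=cv2.minAreaRect(w);e=np.linalg.eigh(np.cov(w.T))[1][:,1];e*=np.sign(e[0])
        y=np.degrees(np.arctan2(e[1],e[0]));m=np.array([cx,cy])
        print(col,c.round(),a,"ctr",m.round(1),"LB",round(L),round(B),"yaw %.1f"%y)
        if min(L,B)<40 and max(L,B)<85: tgt(*(m-off*e),zt,y)
if __name__=="__main__": look(sys.argv[1],name=sys.argv[2])
E
python3 cell.py red pics/w6.png
```

```text
clock: 11.52
position: [537.5, 216.7, 174.0]
ee_rot: [0.072, 0.997, -0.002, -0.003]
contact_force: [1.6, 0.5, 1.4]
gripper_width: 50.9
grasp_force: 0.0
clock: 11.9
position: [550.4, 237.1, 143.5]
ee_rot: [-0.005, 1.0, -0.002, -0.003]
contact_force: [0.7, -0.1, 1.1]
gripper_width: 51.1
grasp_force: 0.0
t 11.90 jig [-65.  250.3] z 143.5 yaw 8.90 F [ 0.7 -0.1  1.1] w 51.1 g 0.0 rad 599
red [258. 209.] 1617 ctr [-45.6 255.5] LB 66 24 yaw 8.4
shift [-0.004   0.0027  0.1367] turn [-0.0035 -0.0047  0.0095]
```

View pics/w6.png

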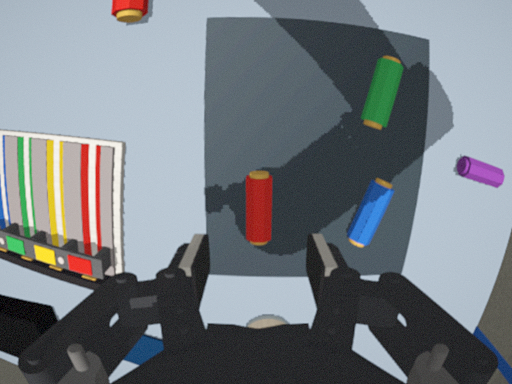

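The candidates in this view are the mat red (258,209), measured 66×24 mm and so the one meant, and the big red (130,5), which is rejected. The blue (370,212) is kept apart from the purple (480,170). Picking red.

```bash
python3 -m handwheel '[[-0.004,0.0015,0.06,0,0,0,0.2],[-0.004,0.0015,0.11,0,0,0,0.2],[-0.004,0.0015,0.13,0,0,0,0.2],[-0.004,0.0015,0.138,0,0,0,0.2],[-0.004,0.0015,0.138,0,0,0,-1],[-0.004,0.0015,0.138,0,0,0,-1],[-0.004,0.0015,0.138,0,0,0,-1],[-0.004,0.0015,0.138,0,0,0,-1],[-0.004,0.0015,0.138,0,0,0,-1]]' ; python3 g.py; python3 -m handwheel '[[0,0,-0.05,0,0,0,-1],[0,0,-0.1,0,0,0,-1],[0,0,-0.1,0,0,0,-1]]'; python3 g.py -62 75 105
```

```text
clock: 13.08
position: [556.4, 240.3, 9.5]
ee_rot: [-0.006, 1.0, -0.0, 0.0]
contact_force: [0.4, 0.3, 6.7]
gripper_width: 22.2
grasp_force: 60.2
t 13.07 jig [-59.5 254.4] z 9.5 yaw 9.04 F [0.4 0.3 6.7] w 22.2 g 60.2 rad 606
clock: 13.45
position: [558.2, 241.8, 112.8]
ee_rot: [-0.007, 1.0, 0.002, 0.003]
contact_force: [-0.1, 0.2, 0.1]
gripper_width: 22.2
grasp_force: 59.4
t 13.45 jig [-58.  256.1] z 112.8 yaw 9.05 F [-0.1  0.2  0.1] w 22.2 g 59.4 rad 608
shift [ 0.0325 -0.1782  0.0068] turn [0.0047 0.006  0.1579]
```

```bash
python3 -m handwheel '[[0.003,-0.05,0,0,0,0.08,-1],[0.01,-0.11,0.007,0,0,0.158,-1],[0.015,-0.16,0.007,0,0,0.158,-1],[0.0155,-0.1785,0.007,0.003,0.004,0.158,-1],[0.0155,-0.1785,0.007,0.003,0.004,0.158,-1],[0.0155,-0.1785,0.007,0.003,0.004,0.158,-1]]'; python3 g.py -45 75 19
```

```text
clock: 14.2
position: [542.7, 62.2, 100.9]
ee_rot: [0.072, 0.997, -0.002, -0.003]
contact_force: [-0.4, -0.5, -0.7]
gripper_width: 22.0
grasp_force: 59.4
t 14.20 jig [-47.4  76.1] z 100.9 yaw -0.01 F [-0.4 -0.5 -0.7] w 22.0 g 59.4 rad 546
shift [-0.0028 -0.0007  0.0819] turn [-0.005  -0.0057 -0.0001]
```

```bash
python3 -m handwheel '[[-0.002,-0.001,0.04,0,-0.003,0,-1],[-0.002,-0.001,0.07,0,-0.003,0,-1],[-0.002,-0.001,0.08,0,-0.003,0,-1],[-0.002,-0.001,0.082,0,-0.003,0,-1],[-0.002,-0.001,0.082,0,-0.003,0,-1]]';  python3 g.py; python3 -m handwheel '[[0,0,0,0,0,0,-0.1],[0,0,0,0,0,0,-0.1],[0,0,0,0,0,0,-0.1],[0,0,-0.02,0,0,0,-0.1],[0.02,0,-0.05,0,0,0,-1],[0.06,0,-0.06,0,0,0,-1],[0.06,0,-0.06,0,0,0,-1]]'; python3 - <<'E'
from g import *
where();s=read_state();p,d=get_image("wrist");cv2.imwrite("pics/w7.png",p);
tgt(-100,75,21)
E
```

```text
clock: 14.82
position: [544.5, 60.4, 19.8]
ee_rot: [0.072, 0.997, -0.002, -0.001]
contact_force: [0.4, 0.4, -0.5]
gripper_width: 22.1
grasp_force: 59.4
t 14.82 jig [-45.4  74.6] z 19.8 yaw -0.01 F [ 0.4  0.4 -0.5] w 22.1 g 59.4 rad 548
clock: 15.7
position: [482.7, 68.6, 80.3]
ee_rot: [0.072, 0.997, -0.002, -0.001]
contact_force: [0.7, 0.7, 0.0]
gripper_width: 0.3
grasp_force: 0.0
t 15.70 jig [-107.7   73.9] z 80.3 yaw 0.00 F [0.7 0.7 0. ] w 0.3 g 0.0 rad 488
shift [-0.0063  0.001   0.0591] turn [-0.0044 -0.0015  0.0003]
```

View pics/w7.png

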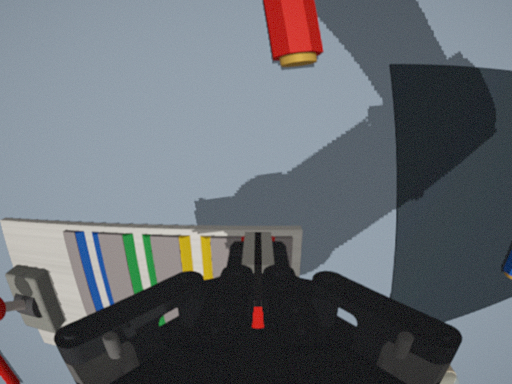

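```bash
python3 -m handwheel '[[0,0.001,0.04,0,0,0,-1],[0,0.001,0.059,0,0,0,-1],[-0.01,0.001,0.059,0,0,0,-1],[-0.022,0.001,0.059,0,0,0,-1],[-0.028,0.001,0.059,0,0,0,-1],[-0.034,0.001,0.059,0,0,0,-1],[-0.04,0.001,0.059,0,0,0,-1],[-0.046,0.001,0.059,0,0,0,-1],[-0.052,0.001,0.059,0,0,0,-1]]'; python3 -m handwheel '[[-0.006,0,0,0,0,0,-1],[-0.012,0,0,0,0,0,-1],[-0.018,0,0,0,0,0,-1],[-0.024,0,0,0,0,0,-1],[-0.03,0,0,0,0,0,-1],[-0.035,0,0,0,0,0,-1],[-0.038,0,0,0,0,0,-1],[-0.038,0,0,0,0,0,-1]]';python3 g.py -11 75 21
```

```text
clock: 16.88
position: [536.1, 61.7, 20.2]
ee_rot: [0.073, 0.997, -0.003, -0.002]
contact_force: [-1.7, -0.7, 0.3]
gripper_width: 0.2
grasp_force: 0.5
clock: 17.88
position: [574.1, 56.4, 20.0]
ee_rot: [0.073, 0.997, -0.002, -0.001]
contact_force: [0.0, -0.1, 0.4]
gripper_width: -0.0
grasp_force: 0.0
t 17.88 jig [-15.5  74.9] z 20.0 yaw -0.05 F [ 0.  -0.1  0.4] w -0.0 g 0.0 rad 577
shift [-0.0045  0.0001 -0.001 ] turn [-0.0049 -0.002  -0.0009]
```

```bash
python3 -m handwheel '[[-0.0015,0,0,0,0,0,-1],[-0.003,0,0,0,0,0,-1],[-0.0045,0,0,0,0,0,-1],[-0.0045,0,0,0,0,0,-1]]'; python3 -m handwheel '[[-0.001,0,0,0,0,0,-1],[-0.002,0,0,0,0,0,-1],[-0.002,0,0,0,0,0,-1],[-0.002,0,0,0,0,0,-1]]';python3 g.py
```

```text
clock: 18.38
position: [576.6, 55.7, 19.9]
ee_rot: [0.073, 0.997, -0.003, -0.003]
contact_force: [-4.3, 3.0, 2.8]
gripper_width: -0.1
grasp_force: 2.4
clock: 18.88
position: [576.6, 55.5, 19.8]
ee_rot: [0.073, 0.997, -0.003, -0.005]
contact_force: [-8.1, 6.2, 6.3]
gripper_width: 0.2
grasp_force: 5.0
t 18.88 jig [-12.9  74.4] z 19.8 yaw -0.08 F [-8.1  6.2  6.3] w 0.2 g 5.0 rad 579
```

The force rose at a fixed position, so the cell is on the wall. Back off and check.

```bash
python3 -m handwheel '[[0.006,0,0,0,0,0,-1],[0.02,0,-0.02,0,0,0,-1],[0.02,0.05,-0.08,0,0,0,0.2],[0.02,0.11,-0.13,0,0,0,0.2],[0.02,0.17,-0.16,0,0,0,0.2],[0.02,0.17,-0.16,0,0,0,0.2],[0.02,0.17,-0.16,0,0,0,0.2]]'; python3 - <<'E'
from g import *
where();s=read_state();p,d=get_image("wrist");cv2.imwrite("pics/w8.png",p)
uv=[]
import itertools
for k in("red","blue"):
  for b,a,c in blobs(masks(p)[k],100):
    ys,xs=np.nonzero(b);w=tojig(wristplane(np.c_[xs,ys],30,s)[:,:2]);print(k,a,c.round(),"min",w.min(0).round(),"max",w.max(0).round())
E
```

```text
clock: 19.75
position: [586.9, 229.8, 181.0]
ee_rot: [0.071, 0.997, -0.001, 0.001]
contact_force: [-0.2, -0.3, -0.0]
gripper_width: 51.4
grasp_force: 0.0
t 19.75 jig [-27.9 248.4] z 181.0 yaw 0.11 F [-0.2 -0.3 -0. ] w 51.4 g 0.0 rad 630
red 259 [121.   4.] min [-231.   87.] max [-212.  126.]
red 433 [101. 164.] min [-84.  72.] max [-7. 81.]
red 822 [112. 201.] min [-84.  63.] max [33. 95.]
red 398 [106. 244.] min [38. 48.] max [64. 87.]
blue 1361 [366. 152.] min [-90. 344.] max [-27. 381.]
blue 345 [ 19. 183.] min [-83. -69.] max [ 32. -61.]
blue 178 [ 17. 234.] min [  38. -110.] max [ 58. -77.]
blue 228 [503. 275.] min [ 94. 603.] max [150. 674.]
blue 974 [295. 313.] min [120. 269.] max [170. 324.]
blue 238 [216. 320.] min [145. 178.] max [168. 219.]
blue 202 [155. 332.] min [169.  97.] max [201. 119.]
```

View pics/w8.png

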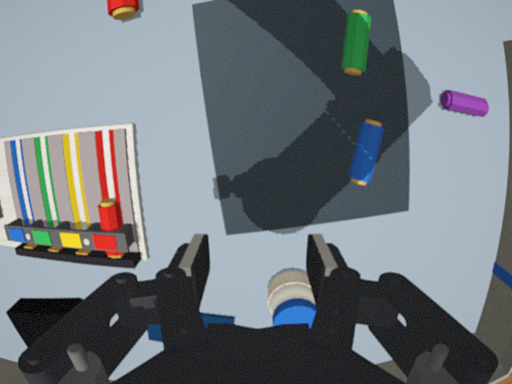

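Red is in its lane with the tail at (107,205). Blue is next: I'll hover over jig (−58,364).

```bash
python3 -m handwheel '[[0.02,0.06,0,0,0,0.1,0.2],[0.045,0.119,0.02,0,0,0.19,0.2],[0.045,0.119,0.035,0,0,0.19,0.2],[0.045,0.119,0.035,0,0,0.19,0.2],[0.045,0.119,0.035,0,0,0.19,0.2]]'; python3 cell.py blue pics/w9.png
```

```text
clock: 20.42
position: [558.8, 349.7, 143.9]
ee_rot: [0.168, 0.986, -0.003, -0.001]
contact_force: [-0.4, -0.0, 0.4]
gripper_width: 51.0
grasp_force: 0.0
t 20.43 jig [-73.  362.9] z 143.9 yaw -11.02 F [-0.4 -0.   0.4] w 51.0 g 0.0 rad 659
blue [266. 203.] 1656 ctr [-57.8 368.5] LB 24 66 yaw -11.0
shift [0.0021 0.0087 0.1364] turn [-0.005  -0.001  -0.0006]
```

```bash
python3 -m handwheel '[[0.002,0.008,0.06,0,0,0,0.2],[0.002,0.008,0.11,0,0,0,0.2],[0.002,0.008,0.13,0,0,0,0.2],[0.002,0.008,0.137,0,0,0,0.2],[0.002,0.008,0.137,0,0,0,-1],[0.002,0.008,0.137,0,0,0,-1],[0.002,0.008,0.137,0,0,0,-1],[0.002,0.008,0.137,0,0,0,-1],[0.002,0.008,0.137,0,0,0,-1]]' ; python3 g.py; python3 -m handwheel '[[0,0,-0.05,0,0,0,-1],[0,0,-0.1,0,0,0,-1],[0,0,-0.1,0,0,0,-1]]'; python3 g.py -45 -75 105
```

```text
clock: 21.6
position: [559.3, 359.5, 8.6]
ee_rot: [0.167, 0.986, -0.002, -0.0]
contact_force: [0.0, -0.9, 6.0]
gripper_width: 22.2
grasp_force: 60.5
t 21.60 jig [-73.9 372.7] z 8.6 yaw -10.90 F [ 0.  -0.9  6. ] w 22.2 g 60.5 rad 665
clock: 21.98
position: [560.9, 361.5, 112.1]
ee_rot: [0.167, 0.986, 0.002, 0.002]
contact_force: [0.5, -0.7, -1.6]
gripper_width: 22.5
grasp_force: 59.8
t 21.98 jig [-72.6 375. ] z 112.1 yaw -10.89 F [ 0.5 -0.7 -1.6] w 22.5 g 59.8 rad 667
shift [-0.1121 -0.4367  0.0058] turn [ 0.0034  0.0037 -0.1901]
```

```bash
python3 -m handwheel '[[-0.015,-0.058,0,0,0,-0.1,-1],[-0.03,-0.116,0,0,0,-0.19,-1],[-0.045,-0.174,0.005,0,0,-0.19,-1],[-0.06,-0.232,0.005,0,0,-0.19,-1],[-0.075,-0.29,0.005,0,0,-0.19,-1],[-0.09,-0.348,0.005,0,0,-0.19,-1],[-0.105,-0.405,0.005,0,0,-0.19,-1],[-0.112,-0.4367,0.005,0.003,0.003,-0.19,-1],[-0.112,-0.4367,0.005,0.003,0.003,-0.19,-1],[-0.112,-0.4367,0.005,0.003,0.003,-0.19,-1]]'; python3 g.py -45 -75 19
```

```text
clock: 23.22
position: [520.2, -89.6, 103.4]
ee_rot: [0.073, 0.997, -0.004, -0.004]
contact_force: [-0.6, 0.5, 0.1]
gripper_width: 22.6
grasp_force: 59.7
t 23.23 jig [-47.7 -77.3] z 103.4 yaw -0.07 F [-0.6  0.5  0.1] w 22.6 g 59.7 rad 528
shift [-0.0033  0.0029  0.0844] turn [-0.0078 -0.007  -0.0011]
```

```bash
python3 -m handwheel '[[-0.002,0.002,0.04,-0.004,-0.004,0,-1],[-0.002,0.002,0.07,-0.004,-0.004,0,-1],[-0.002,0.002,0.08,-0.004,-0.004,0,-1],[-0.002,0.002,0.083,-0.004,-0.004,0,-1],[-0.002,0.002,0.083,-0.004,-0.004,0,-1]]';  python3 g.py; python3 -m handwheel '[[0,0,0,0,0,0,-0.1],[0,0,0,0,0,0,-0.1],[0,0,0,0,0,0,-0.1],[0,0,-0.02,0,0,0,-0.1],[0.02,0,-0.05,0,0,0,-1],[0.06,0,-0.06,0,0,0,-1],[0.06,0,-0.06,0,0,0,-1]]'; python3 g.py -100 -75 21
```

```text
clock: 23.85
position: [523.1, -88.4, 21.7]
ee_rot: [0.072, 0.997, -0.002, -0.0]
contact_force: [0.1, 0.5, 0.6]
gripper_width: 22.2
grasp_force: 59.7
t 23.85 jig [-45.1 -75.7] z 21.7 yaw 0.00 F [0.1 0.5 0.6] w 22.2 g 59.7 rad 530
clock: 24.72
position: [460.8, -79.9, 82.0]
ee_rot: [0.073, 0.997, -0.002, -0.001]
contact_force: [0.8, 0.4, -0.2]
gripper_width: -0.0
grasp_force: 0.0
t 24.73 jig [-108.   -76.2] z 82.0 yaw -0.05 F [ 0.8  0.4 -0.2] w -0.0 g 0.0 rad 468
shift [-0.0081  0.0014  0.061 ] turn [-0.0034 -0.0019 -0.0009]
```

```bash
python3 -m handwheel '[[0,0.001,0.04,0,0,0,-1],[0,0.001,0.061,0,0,0,-1],[-0.01,0.001,0.061,0,0,0,-1],[-0.022,0.001,0.061,0,0,0,-1],[-0.028,0.001,0.061,0,0,0,-1],[-0.034,0.001,0.061,0,0,0,-1],[-0.04,0.001,0.061,0,0,0,-1],[-0.046,0.001,0.061,0,0,0,-1],[-0.052,0.001,0.061,0,0,0,-1]]'; python3 -m handwheel '[[-0.006,0,0,0,0,0,-1],[-0.012,0,0,0,0,0,-1],[-0.018,0,0,0,0,0,-1],[-0.024,0,0,0,0,0,-1],[-0.03,0,0,0,0,0,-1],[-0.035,0,0,0,0,0,-1],[-0.038,0,0,0,0,0,-1],[-0.038,0,0,0,0,0,-1]]';python3 g.py;  python3 -m handwheel '[[-0.0015,0,0,0,0,0,-1],[-0.003,0,0,0,0,0,-1],[-0.0045,0,0,0,0,0,-1],[-0.0055,0,0,0,0,0,-1],[-0.0055,0,0,0,0,0,-1]]';python3 g.py
```

```text
clock: 25.85
position: [514.5, -86.7, 20.0]
ee_rot: [0.073, 0.997, -0.002, -0.001]
contact_force: [-1.5, 0.6, 0.9]
gripper_width: 0.1
grasp_force: 0.8
clock: 26.85
position: [552.7, -92.1, 19.9]
ee_rot: [0.073, 0.997, -0.002, -0.001]
contact_force: [0.4, -0.3, 0.1]
gripper_width: 0.0
grasp_force: 0.0
t 26.85 jig [-15.2 -75.1] z 19.9 yaw -0.04 F [ 0.4 -0.3  0.1] w 0.0 g 0.0 rad 560
clock: 27.48
position: [555.0, -92.8, 19.5]
ee_rot: [0.073, 0.997, -0.002, -0.004]
contact_force: [-6.1, 2.3, 4.4]
gripper_width: 0.4
grasp_force: 3.2
t 27.48 jig [-12.9 -75.4] z 19.5 yaw -0.08 F [-6.1  2.3  4.4] w 0.4 g 3.2 rad 563
```

Blue is home, stopping at the same −12.9. Now green.

```bash
python3 -m handwheel '[[0.006,0,0,0,0,0,-1],[0.02,0,-0.03,0,0,0,-1],[0.04,0.02,-0.08,0,0,0,0.2],[0.06,0.07,-0.12,0,0,0,0.2],[0.08,0.13,-0.12,0,0,0,0.2],[0.1,0.185,-0.12,0,0,0.06,0.2],[0.12,0.24,-0.12,0,0,0.12,0.2],[0.14,0.295,-0.12,0,0,0.12,0.2],[0.16,0.35,-0.12,0,0,0.12,0.2],[0.179,0.4,-0.12,0,0,0.12,0.2]]'; python3 -m handwheel '[[-0.0035,0.028,0,0,0,0,0.2],[-0.0035,0.028,0,0,0,0,0.2],[-0.0035,0.028,0,0,0,0,0.2]]'; python3 cell.py green pics/w10.png
```

```text
clock: 28.72
position: [438.7, 331.8, 139.1]
ee_rot: [0.132, 0.991, -0.001, -0.0]
contact_force: [1.3, 0.0, 0.1]
gripper_width: 51.3
grasp_force: 0.0
clock: 29.1
position: [449.4, 354.9, 138.3]
ee_rot: [0.133, 0.991, -0.002, -0.001]
contact_force: [-0.2, -0.5, 0.3]
gripper_width: 51.1
grasp_force: 0.0
t 29.10 jig [-182.   352.3] z 138.3 yaw -6.94 F [-0.2 -0.5  0.3] w 51.1 g 0.0 rad 573
green [231. 158.] 1874 ctr [-212.9  332.9] LB 25 63 yaw -3.2
shift [ 0.0442 -0.0232  0.1306] turn [-0.0042 -0.0018 -0.0661]
```

Green was knocked aside by about 40 mm, so I'm re-hovering.

```bash
python3 -m handwheel '[[0.044,-0.023,0,0,0,-0.066,0.2],[0.044,-0.023,0,0,0,-0.066,0.2],[0.044,-0.023,0,0,0,-0.066,0.2],[0.044,-0.023,0,0,0,-0.066,0.2]]'; python3 cell.py green pics/w11.png
```

```text
clock: 29.65
position: [401.9, 344.8, 139.0]
ee_rot: [0.1, 0.995, -0.001, -0.001]
contact_force: [-0.1, -0.7, -0.4]
gripper_width: 51.6
grasp_force: 0.0
t 29.65 jig [-227.5  335.5] z 139.0 yaw -3.20 F [-0.1 -0.7 -0.4] w 51.6 g 0.0 rad 530
green [254. 203.] 1666 ctr [-214.1  332.5] LB 24 65 yaw -1.9
shift [ 0.0021 -0.0022  0.1308] turn [-0.0033 -0.0015 -0.0219]
```

```bash
python3 -m handwheel '[[0.002,-0.002,0.06,0,0,-0.022,0.2],[0.002,-0.002,0.11,0,0,-0.022,0.2],[0.002,-0.002,0.125,0,0,-0.022,0.2],[0.002,-0.002,0.132,0,0,-0.022,0.2],[0.002,-0.002,0.132,0,0,-0.022,-1],[0.002,-0.002,0.132,0,0,-0.022,-1],[0.002,-0.002,0.132,0,0,-0.022,-1],[0.002,-0.002,0.132,0,0,-0.022,-1],[0.002,-0.002,0.132,0,0,-0.022,-1]]' ; python3 g.py; python3 -m handwheel '[[0,0,-0.05,0,0,0,-1],[0,0,-0.1,0,0,0,-1],[0,0,-0.1,0,0,0,-1]]'; python3 g.py -45 -25 105
```

```text
clock: 30.82
position: [399.1, 343.8, 8.4]
ee_rot: [0.088, 0.996, -0.0, -0.0]
contact_force: [-0.2, -0.1, 5.9]
gripper_width: 22.6
grasp_force: 59.3
t 30.82 jig [-230.1  334.1] z 8.4 yaw -1.84 F [-0.2 -0.1  5.9] w 22.6 g 59.3 rad 527
clock: 31.2
position: [400.2, 345.4, 111.2]
ee_rot: [0.088, 0.996, 0.003, 0.001]
contact_force: [-0.1, 0.5, -1.8]
gripper_width: 22.3
grasp_force: 58.8
t 31.20 jig [-229.3  335.9] z 111.2 yaw -1.84 F [-0.1  0.5 -1.8] w 22.3 g 58.8 rad 529
shift [-0.1958 -0.3548  0.0048] turn [ 0.0054  0.0025 -0.0322]
```

```bash
python3 -m handwheel '[[-0.03,-0.05,0,0,0,-0.032,-1],[-0.057,-0.103,0,0,0,-0.032,-1],[-0.085,-0.155,0,0,0,-0.032,-1],[-0.113,-0.205,0.004,0,0,-0.032,-1],[-0.14,-0.255,0.004,0,0,-0.032,-1],[-0.168,-0.305,0.004,0,0,-0.032,-1],[-0.19,-0.345,0.004,0,0,-0.032,-1],[-0.1955,-0.3548,0.004,0.002,0.001,-0.032,-1],[-0.1955,-0.3548,0.004,0.002,0.001,-0.032,-1],[-0.1955,-0.3548,0.004,0.002,0.001,-0.032,-1]]'; python3 g.py -45 -25 20
```

```text
clock: 32.45
position: [527.7, -39.8, 103.4]
ee_rot: [0.072, 0.997, -0.003, -0.002]
contact_force: [-0.4, 0.6, -0.4]
gripper_width: 22.4
grasp_force: 58.8
t 32.45 jig [-47.5 -26.9] z 103.4 yaw 0.02 F [-0.4  0.6 -0.4] w 22.4 g 58.8 rad 529
shift [-0.0028  0.0024  0.0834] turn [-0.0059 -0.0039  0.0004]
```

```bash
python3 -m handwheel '[[-0.002,0.002,0.04,-0.003,-0.002,0,-1],[-0.002,0.002,0.07,-0.003,-0.002,0,-1],[-0.002,0.002,0.08,-0.003,-0.002,0,-1],[-0.002,0.002,0.083,-0.003,-0.002,0,-1],[-0.002,0.002,0.083,-0.003,-0.002,0,-1]]';  python3 g.py; python3 -m handwheel '[[0,0,0,0,0,0,-0.1],[0,0,0,0,0,0,-0.1],[0,0,0,0,0,0,-0.1],[0,0,-0.02,0,0,0,-0.1],[0.02,0,-0.05,0,0,0,-1],[0.06,0,-0.06,0,0,0,-1],[0.06,0,-0.06,0,0,0,-1]]'; python3 g.py -100 -25 21
```

```text
clock: 33.08
position: [531.0, -39.0, 21.6]
ee_rot: [0.072, 0.997, -0.001, 0.0]
contact_force: [-0.1, 0.1, -0.7]
gripper_width: 22.5
grasp_force: 58.8
t 33.08 jig [-44.4 -25.7] z 21.6 yaw 0.00 F [-0.1  0.1 -0.7] w 22.5 g 58.8 rad 532
clock: 33.95
position: [468.8, -30.7, 81.7]
ee_rot: [0.073, 0.997, -0.001, -0.001]
contact_force: [1.4, -0.3, 0.5]
gripper_width: 0.2
grasp_force: 0.0
t 33.95 jig [-107.1  -26.5] z 81.7 yaw -0.03 F [ 1.4 -0.3  0.5] w 0.2 g 0.0 rad 470
shift [-0.0072  0.0016  0.0607] turn [-0.0024 -0.0011 -0.0005]
```

```bash
python3 -m handwheel '[[0,0.001,0.04,0,0,0,-1],[0,0.001,0.061,0,0,0,-1],[-0.01,0.001,0.061,0,0,0,-1],[-0.022,0.001,0.061,0,0,0,-1],[-0.028,0.001,0.061,0,0,0,-1],[-0.034,0.001,0.061,0,0,0,-1],[-0.04,0.001,0.061,0,0,0,-1],[-0.046,0.001,0.061,0,0,0,-1],[-0.052,0.001,0.061,0,0,0,-1]]'; python3 -m handwheel '[[-0.006,0,0,0,0,0,-1],[-0.012,0,0,0,0,0,-1],[-0.018,0,0,0,0,0,-1],[-0.024,0,0,0,0,0,-1],[-0.03,0,0,0,0,0,-1],[-0.035,0,0,0,0,0,-1],[-0.038,0,0,0,0,0,-1],[-0.038,0,0,0,0,0,-1]]';python3 g.py;  python3 -m handwheel '[[-0.0015,0,0,0,0,0,-1],[-0.003,0,0,0,0,0,-1],[-0.0045,0,0,0,0,0,-1],[-0.0055,0,0,0,0,0,-1],[-0.0055,0,0,0,0,0,-1]]';python3 g.py
```

```text
clock: 35.08
position: [522.5, -37.5, 19.8]
ee_rot: [0.073, 0.997, -0.001, -0.001]
contact_force: [-1.6, 0.5, 0.1]
gripper_width: -0.3
grasp_force: 0.7
clock: 36.08
position: [560.6, -42.8, 19.7]
ee_rot: [0.073, 0.997, -0.001, -0.0]
contact_force: [-0.9, -0.2, -0.2]
gripper_width: -0.0
grasp_force: 0.0
t 36.08 jig [-14.5 -25.2] z 19.7 yaw -0.05 F [-0.9 -0.2 -0.2] w -0.0 g 0.0 rad 562
clock: 36.7
position: [562.1, -43.5, 19.3]
ee_rot: [0.073, 0.997, -0.002, -0.004]
contact_force: [-7.6, 3.8, 5.4]
gripper_width: 0.6
grasp_force: 4.1
t 36.70 jig [-12.9 -25.7] z 19.3 yaw -0.09 F [-7.6  3.8  5.4] w 0.6 g 4.1 rad 564
```

Back off, rise, and check all the lanes (and whether a yellow cell exists anywhere).

```bash
python3 -m handwheel '[[0.006,0,0,0,0,0,-1],[0.02,0,-0.03,0,0,0,-1],[0.03,0,-0.09,0,0,0,-1],[0.03,0,-0.15,0,0,0,-1],[0.03,0,-0.19,0,0,0,-1],[0.03,0,-0.19,0,0,0,-1],[0.03,0,-0.19,0,0,0,-1]]'; python3 - <<'E'
from g import *
where();s=read_state();p,d=get_image("wrist");cv2.imwrite("pics/w12.png",p)
for k in("red","green","blue","yellow"):
  for b,a,c in blobs(masks(p)[k],80):
    ys,xs=np.nonzero(b);w=tojig(wristplane(np.c_[xs,ys],30,s)[:,:2]);print(k,a,c.round(),"min",w.min(0).round(),"max",w.max(0).round())
tgt(-65,-165,200)
E
```

```text
clock: 37.58
position: [535.7, -38.8, 209.1]
ee_rot: [0.073, 0.997, -0.001, -0.001]
contact_force: [-0.7, -0.2, -0.2]
gripper_width: 0.0
grasp_force: 0.0
t 37.58 jig [-39.7 -24.8] z 209.1 yaw -0.07 F [-0.7 -0.2 -0.2] w 0.0 g 0.0 rad 537
red 694 [363.  11.] min [-247.   75.] max [-209.  115.]
red 925 [336. 200.] min [-84.  58.] max [32. 87.]
red 475 [347. 169.] min [-84.  74.] max [-6. 83.]
red 437 [120. 196.] min [ -30. -208.] max [  -0. -175.]
red 448 [341. 246.] min [38. 62.] max [64. 96.]
red 582 [ 62. 301.] min [ 116. -361.] max [ 214. -320.]
green 1317 [257. 186.] min [-84. -37.] max [ 29. -13.]
blue 426 [207. 169.] min [-84. -84.] max [ -5. -77.]
blue 910 [218. 199.] min [-84. -86.] max [ 33. -61.]
blue 458 [214. 247.] min [ 39. -94.] max [ 65. -62.]
blue 725 [474. 292.] min [119. 298.] max [188. 372.]
blue 98 [349. 318.] min [156.  97.] max [181. 120.]
yellow 633 [291. 185.] min [-84.  10.] max [32. 18.]
yellow 712 [306. 184.] min [-84.  26.] max [33. 35.]
yellow 406 [300. 246.] min [38. 11.] max [58. 44.]
shift [ 0.0248 -0.1401  0.009 ] turn [-0.0033 -0.003  -0.0012]
```

View pics/w12.png

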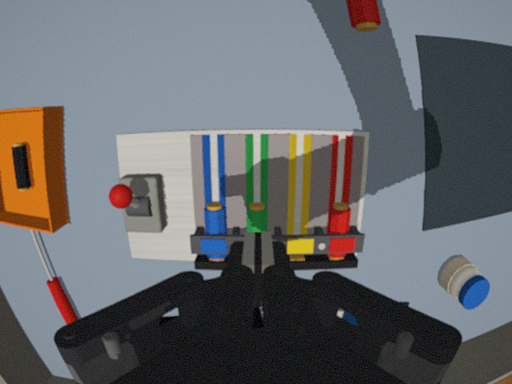

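Blue (215,210), green (257,208) and red (341,208) have their tails in line. The spent cell is in the tray (20,165) and the lever is off (120,196). Nothing yellow exists beyond the lane. Now switch on.

```bash
python3 -m handwheel '[[0.025,-0.05,0,0,0,0,-1],[0.025,-0.1,0,0,0,0,-1],[0.025,-0.138,0,0,0,0,-1],[0.025,-0.138,0,0,0,0,-1],[0.025,-0.138,0.05,0,0,0,-1],[0.025,-0.138,0.1,0,0,0,-1],[0.025,-0.138,0.135,0,0,0,-1],[0.025,-0.138,0.135,0,0,0,-1]]'; python3 g.py 3 -164 72
```

```text
clock: 38.62
position: [488.6, -171.3, 71.8]
ee_rot: [0.073, 0.997, -0.001, -0.005]
contact_force: [-0.6, -0.1, 1.1]
gripper_width: 0.1
grasp_force: 0.0
t 38.62 jig [ -67.2 -162.7] z 71.8 yaw -0.02 F [-0.6 -0.1  1.1] w 0.1 g 0.0 rad 518
shift [-0.0702 -0.0013 -0.0009] turn [-0.0037 -0.0098 -0.0003]
```

```bash
python3 -m handwheel '[[-0.015,-0.001,0,0,0,0,-1],[-0.028,-0.001,0,0,0,0,-1],[-0.038,-0.001,0,0,0,0,-1],[-0.048,-0.001,0,0,0,0,-1],[-0.057,-0.001,0,0,0,0,-1],[-0.064,-0.001,0,0,0,0,-1],[-0.068,-0.001,0,0,0,0,-1],[-0.07,-0.001,0,0,0,0,-1],[-0.07,-0.001,0,0,0,0,-1]]'; python3 -m handwheel '[[-0.001,0,0,0,0,0,-1],[-0.002,0,0,0,0,0,-1],[-0.003,0,0,0,0,0,-1],[-0.003,0,0,0,0,0,-1]]';python3 g.py; python3 -m handwheel '[[0.02,0,0,0,0,0,-1],[0.03,0,-0.06,0,0,0,-1],[0.05,0,-0.12,0,0,0,-1],[0.05,0,-0.14,0,0,0,-1],[0.05,0,-0.14,0,0,0,-1]]'; python3 - <<'E'
from g import *
where();s=read_state();p,d=get_image("wrist");cv2.imwrite("pics/w13.png",p)
for b,a,c in blobs(masks(p)["red"],150):
    ys,xs=np.nonzero(b);print(a,c.round(),tojig(wristplane(np.c_[xs,ys],80,s)[:,:2]).mean(0).round(1))
E
```

```text
clock: 39.75
position: [555.0, -182.5, 74.3]
ee_rot: [0.073, 0.997, -0.001, -0.007]
contact_force: [-11.0, 3.0, 6.7]
gripper_width: 0.3
grasp_force: 5.7
clock: 40.25
position: [555.1, -182.7, 74.2]
ee_rot: [0.074, 0.997, -0.001, -0.01]
contact_force: [-15.8, 5.3, 11.0]
gripper_width: -0.0
grasp_force: 8.6
t 40.25 jig [   0.2 -164.3] z 74.2 yaw -0.15 F [-15.8   5.3  11. ] w -0.0 g 8.6 rad 584
clock: 40.88
position: [515.6, -176.1, 217.7]
ee_rot: [0.073, 0.997, -0.001, 0.003]
contact_force: [0.1, -0.3, -0.3]
gripper_width: 0.2
grasp_force: 0.0
t 40.88 jig [ -39.8 -163.6] z 217.7 yaw -0.03 F [ 0.1 -0.3 -0.3] w 0.2 g 0.0 rad 545
994 [453.  21.] [-224.8   49.3]
617 [429. 202.] [-18.9  30. ]
319 [438. 169.] [-56.9  35.7]
291 [435. 237.] [25.2 47.3]
179 [126. 290.] [  95.4 -323.7]
```

View pics/w13.png

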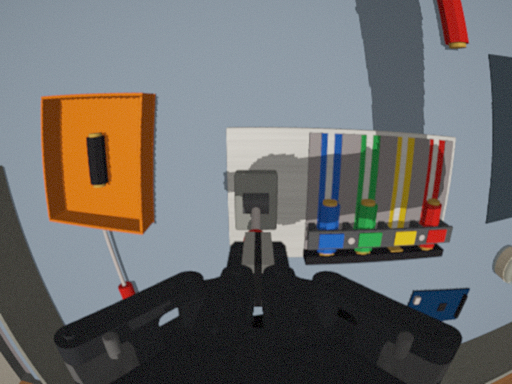

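The lever leans toward the wall, with the ball half hidden at (257,232). I'll step back and measure it.

```bash
python3 -m handwheel '[[0,-0.05,0,0,0,0,-1],[0,-0.1,0,0,0,0,-1],[0,-0.1,0,0,0,0,-1],[0,-0.1,0,0,0,0,-1]]'; python3 - <<'E'
from g import *
where();s=read_state();p,d=get_image("wrist")
for b,a,c in blobs(masks(p)["red"],150):
    ys,xs=np.nonzero(b);print(a,c.round(),tojig(wristplane(np.c_[xs,ys],80,s)[:,:2]).mean(0).round(1))
E
```

```text
clock: 41.42
position: [498.9, -274.9, 213.5]
ee_rot: [0.073, 0.997, -0.001, -0.002]
contact_force: [-0.2, 0.2, 0.1]
gripper_width: 0.1
grasp_force: 0.0
t 41.42 jig [ -42.  -263.7] z 213.5 yaw -0.09 F [-0.2  0.2  0.1] w 0.1 g 0.0 rad 570
1055 [501.  29.] [-237.1   28. ]
408 [482. 209.] [-13.2  13.5]
225 [490. 175.] [-56.9  16.3]
197 [487. 237.] [25.3 35.5]
383 [349. 244.] [  22.8 -164.9]
```

The ball is at x = 22.8, the same reading as at the start when it was on (21.9). Handing in.

```bash
python3 -c "
from bench import job_done
print(job_done())"
```

```text
the job is handed in; nothing more can be done
None
```

I handed the job in at about 41 s: isolator off first, the one spent cell (red lane) into the tray, red, blue and green fresh cells pushed home in their lanes (no yellow cell was there), then isolator on again, with no verdict shown.

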